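Clear the double-loaded label spindle into the roll case

TASK

One spindle of the roll stand carries two label rolls, one on top of the other: slide both off it and stand each one flat on the floor of its own bay in the open roll case. Then lay the lid in the case's mouth and press it down firmly so that it sits level on its ledge, flush with the rim. Leave the single roll on the other spindle, and do not push the other things on the bench about.

Things in the scene. Friction and masses are not known exactly. Their poses are not given: they have to be found in the camera images.
- roll_stand: fixed stand: dark steel base plate 190 (x) x 90 (y) x 12 mm; origin at the centre of its underside. Two upright aluminium spindles, 20 mm diameter, at x = -48 and +48 mm, y = 0, tips 85 mm above the bench; a roll rests on a flange of 48 mm diameter, 15 mm above the bench. Which spindle carries the two rolls varies.
- upper_roll: white paper label roll, 56 mm diameter, 32 mm high, bore 26 mm, about 0.13 kg, upright; starts on top of lower_roll on the same spindle, whose tip ends 8 mm below this roll's top. Origin at the centre of its underside, z up along its bore.
- lower_roll: white paper label roll, 64 mm diameter, 46 mm high, bore 26 mm, about 0.20 kg, upright; starts under upper_roll on the spindle, which stands 24 mm above this roll's top. Origin at the centre of its underside, z up along its bore.
- kept_roll: white paper label roll, 60 mm diameter, 60 mm high, bore 26 mm, alone on the other spindle; stays there. Origin at the centre of its underside.
- roll_case: fixed open grey case, outside 192 (x) x 152 (y) x 60 mm; origin at the centre of its underside. Floor 4 mm up, inside 164 x 124 mm, split by a rib (4 mm wide, 10 mm high) at x = 0 into two bays centred at x = -42 and +42 mm. A ledge 10 mm wide runs round the inside 54 mm above the bench; above it the mouth is 184 x 144 mm up to the rim at 60 mm, so the lid lies flush.
- case_lid: loose flat grey lid, plate 175 (x) x 135 (y) x 6 mm, about 0.22 kg; origin at the centre of its underside, z up. On top at the centre a grip bar 80 mm long along x, 16 mm wide, its top 34 mm above the underside. Starts flat on the bench; fits the case either way round.
- check_weight: bystander: brass-coloured check weight with a knob, 37 mm diameter, 70 mm high; origin at the centre of its underside.
- stapler: bystander: stapler 135 (x) x 34 (y) x 44 mm; origin at the centre of its underside.
Not all that is in view belongs to the job. What is shaped like the upper_roll but black or red is not meant.

How it is judged:
On the way, in this order (a step that is already met when the one before it is completed fails the run):
1. both rolls from the double-loaded spindle stand upright on the floor of the case, one in each bay, while the lid is still off (x of upper_roll in the frame of roll_case between -0.056 and 0.056 m and y of upper_roll in the frame of roll_case between -0.04 and 0.04 m and z of each of upper_roll, lower_roll in the frame of roll_case below 0.008 m and angle between each of upper_roll, lower_roll's own z axis and vertical below 0.1 rad and x of lower_roll in the frame of roll_case between -0.056 and 0.056 m and y of lower_roll in the frame of roll_case between -0.04 and 0.04 m), for 0.2 s.
2. the lid lies in the mouth of the case and is pressed down on its ledge with more than 5 N between lid and case (its own weight is under 3 N) (horizontal distance between case_lid and roll_case below 0.007 m and z of case_lid in the frame of roll_case between 0.05 and 0.0565 m and angle between case_lid's own z axis and vertical below 0.025 rad and angle between the x axis of case_lid and the x axis of roll_case, either way round below 0.07 rad and contact force between case_lid and roll_case above 5 N), for 0.1 s.
At the end, for the whole second after the job is handed in: both rolls at rest upright (0.1 rad) on the case floor (underside under 8 mm up), one per bay; the lid at rest in the mouth, level within 0.025 rad, centred within 7 mm, turned under 0.07 rad from the case, its underside 50 to 56.5 mm above the case's underside (all of step 1 and horizontal distance between case_lid and roll_case below 0.007 m and z of case_lid in the frame of roll_case between 0.05 and 0.0565 m and angle between case_lid's own z axis and vertical below 0.025 rad and angle between the x axis of case_lid and the x axis of roll_case, either way round below 0.07 rad and linear speed of each of upper_roll, lower_roll, case_lid below 0.02 m/s); the robot touches nothing.
It fails at once if the single roll is moved by more than 20 mm (distance of kept_roll from where it was at the start of the episode above 0.02 m).
It fails at once if a bystander (check weight or stapler) is moved by more than 30 mm (distance of any of check_weight, stapler from where it was at the start of the episode above 0.03 m).
It also fails if it takes over 72 s, if anything falls off the work surface, if the arm or the gripper's body presses on something with over 40 N, if the wrist force passes 120 N, or if a joint passes its speed limit or range.

ROBOT

A 6-joint arm with a two-finger parallel gripper is mounted at the origin on a cart in front of the work surface, level with it; the furniture and walls round the work are solid. World frame = base frame: x ahead of the robot, y to its left, z up, the work surface at z = 0. Lengths are in m, angles in rad, forces in N, time in s.
With the tool pointing down it reaches from about 0.35 to 0.85 m from the base axis. Payload 8.1 kg.
Tool frame: the origin (TCP) lies at the very end of the fingers, on their centre line; the grasp point (between the pads) lies 19 mm behind it; x points along the fingers, y is the direction in which the jaws open and shut, and the axes are right-handed (so a half turn about x gives the same grasp; the last joint's range is limited). The gripper opens to 93 mm and grips with 3 to 60 N. Pads are 15 mm wide; open, the fingers measure 128 mm over their backs; the gripper's body (75 mm by 188 mm) begins 65 mm behind the grasp point.
Start: joints at [1.099, 0.13, 1.488, -0, 1.523, -0.085], TCP at [0.226, 0.556, 0.219] pointing down, gripper open.
Joint ranges: [-2.96, 2.96], [-0.89, 2.26], [0.02, 2.5], [-1.34, 4.48], [0, 2.73], [-2.66, 2.66]. Speed limits (rad/s): [2.39, 2.39, 2.79, 3.14, 3.14, 3.14].

INTERFACE

Orientations are given as a rotation vector (axis times angle).
In Python, from plant import * gives the robot as it stands. The module is installed in compiled form; this text tells all that it offers.
- The arm moves only by the tool apply_moves, never from a script. Its argument "series" is a list of rows, each an object with "jaw": the gripper's target within -1 to 1 (shut at 1, half-way at 0, fully open at -1); "linear": the shift along the tool's x, y, z normalised to -1 to 1, where 1 is 0.6 m, a list of three; "roll": the turn about the tool's x normalised to -1 to 1, where 1 is 30 degrees. A call has 1 to 20 rows; each row is the pose to reach, as a shift and turn from the pose measured when the call began, along the tool's axes at that moment; what a row does not reach only later rows make up. A row lasts 1/8 s, in which the tool goes at most 62.5 mm and 10.7 degrees, less where a joint would pass 70% of its speed; a pose out of reach is approached as far as the arm can. A call with a number of a shift or a turn outside -1 to 1 is refused whole. A call with a gripper value outside its range is refused whole. The fingers move at their own pace and stop on an object; "force" is the grip in N (left out, the last holds). Time passes only in rows, so rows that repeat a pose let the fingers close. It gives the time, the measured TCP pose, the force and the opening at its end, in the units of the state.
- read_state(): the state, without advancing time (a new reading comes with each control period).
- read_camera(name): name is "scene" or "side" or "wrist"; returns a dict with "pixels" (384x512x3 uint8, blue, green, red), "intrinsics" (3x3 intrinsics, pixels), "rvec" (rotation vector, rad) and "tvec" (3), from world to camera coordinates, as OpenCV has them; the wrist camera has in their place "tool_from_camera" (4x4, takes a point from camera to tool coordinates, whose origin is the TCP and whose axes are the tool frame's). Camera axes: x right, y down, z forward; pixel columns grow to the right and rows downward; lengths in m; the calibration is good to about 2 mm. A picture is of the moment at which its call begins: read the wrist's pose just before it. There is no depth.
- close_job(): hands the job in, once; it reports no verdict.
The state is a dict: "t": time; "q": joint angles; "dq": joint speeds; "joint_torque": joint torques, N m; "tool_pos": TCP position; "orientation": TCP orientation; "force": force on the tool from outside, world axes, zero at the start; "wrist_torque": the same for the moment, N m; "opening": finger opening in m.
Only numpy, scipy, OpenCV 4.12 (cv2) and the standard library are available. Lean on these libraries where they do the work, as an engineer would, in place of code of your own. Each camera call takes 0.05 s, during which the arm holds its last target. There are 200 camera calls.

## Working session

There is one attempt and no reset: what is moved stays moved. The work goes in short steps, Python scripts to look and compute and a tool call to move; the robot and the scene stay as the last step left them, time stands still between calls to the robot, and variables do not carry over. Pictures are saved under pics/ and viewed, about 8 in all and at most 12, crops included, and the job is handed in when it is done.

Besides the shell and the picture viewer there is one more tool, called after "Call:" as name(argument=value, ...) on one line, values as JSON. apply_moves: Moves the arm, as the interface text tells. Its arguments: {"type":"object","properties":{"series":{"type":"array"},"force":{"type":"number"}},"required":["series"]}

```bash
mkdir -p pics
python3 - <<'E'
from plant import *
import cv2,numpy as np,pickle
print(read_state())
for n in ("scene","side"):
    c=read_camera(n); cv2.imwrite(f"pics/{n}0.png",c["pixels"]); pickle.dump(c,open(f"{n}0.pkl","wb"))
    R=cv2.Rodrigues(np.array(c["rvec"]))[0]; print(n,c["intrinsics"],-R.T@np.array(c["tvec"]).ravel(),R[2])
c=read_camera("wrist"); print(c["tool_from_camera"],c["intrinsics"])
a=cv2.imread("pics/scene0.png");b=cv2.imread("pics/side0.png")
E
```

```text
{'t': 0.0, 'q': array([ 1.09858093e+00,  1.31148064e-01,  1.48924729e+00, -3.99579853e-05,
        1.52299045e+00, -8.53916661e-02]), 'dq': array([-1.51843233e-03, -3.49855538e-04, -5.46757473e-05,  4.66996144e-04,
        9.86459693e-04, -1.10738668e-03]), 'joint_torque': array([-1.45507274e-03, -5.59805059e+01, -4.91760421e+01,  7.68631697e-02,
        3.50937119e-02, -1.77673510e-04]), 'tool_pos': array([0.22608498, 0.55517655, 0.21761283]), 'orientation': array([ 0.30211551,  1.54986589, -0.30485481]), 'force': array([ 0.11638738, -0.43203418, -0.08077395]), 'wrist_torque': array([ 0.03491453, -0.0141949 ,  0.03715733]), 'opening': 0.09303844643122344}
scene [[392.43815925   0.         254.30243075]
 [  0.         392.43815925 188.25495669]
 [  0.           0.           1.        ]] [ 0.1667274  -0.45632875  0.82059986] [ 0.42300166  0.45367235 -0.78437937]
side [[464.44742123   0.         250.30110853]
 [  0.         464.44742123 190.03561342]
 [  0.           0.           1.        ]] [ 0.38770173 -1.24281009  0.93535412] [ 0.1291578   0.8183877  -0.55996413]
[[-7.28924230e-04 -3.01303107e-01  9.53528136e-01 -1.65326229e-01]
 [ 9.99998885e-01  1.02346155e-03  1.08784998e-03 -7.96401921e-04]
 [-1.30367196e-03  9.53527865e-01  3.01302025e-01 -8.40467374e-02]
 [ 0.00000000e+00  0.00000000e+00  0.00000000e+00  1.00000000e+00]] [[316.16603582   0.         251.77238964]
 [  0.         316.16603582 190.81350619]
 [  0.           0.           1.        ]]
```

View pics/scene0.png

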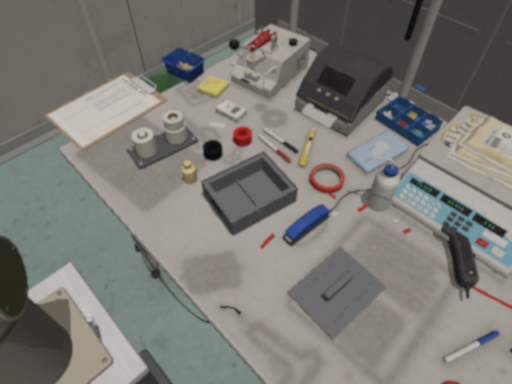

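View pics/side0.png

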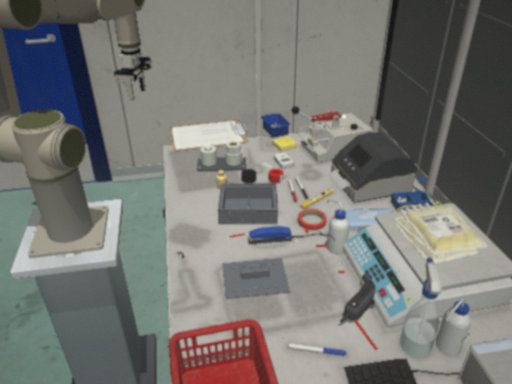

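The scene view shows the stand at (160,145), with the double stack on its right spindle (174,125) and the single roll at (143,142). The case is at (250,192), the lid at (336,290), the stapler at (306,224) and the check weight at (189,172). The side view agrees.

```bash
cat > h.py <<'E'
import cv2,numpy as np,pickle
from scipy.spatial.transform import Rotation as Ro
def cam(c,st=None):
    if "rvec" in c:
        R=cv2.Rodrigues(np.array(c["rvec"]))[0]; t=np.array(c["tvec"]).ravel(); return c["intrinsics"],R,t
    T=np.eye(4);T[:3,:3]=Ro.from_rotvec(st["orientation"]).as_matrix();T[:3,3]=st["tool_pos"]
    W=np.linalg.inv(T@np.array(c["tool_from_camera"])); return c["intrinsics"],W[:3,:3],W[:3,3]
def onplane(C,uv,z):
    K,R,t=C; uv=np.atleast_2d(uv).astype(float); d=(np.c_[uv,np.ones(len(uv))]@np.linalg.inv(K).T)@R; o=-R.T@t
    return o+d*((z-o[2])/d[:,2])[:,None]
def proj(C,P):
    K,R,t=C; p=(np.atleast_2d(P)@R.T+t)@K.T; return p[:,:2]/p[:,2:]
def toolmove(st,p):
    return Ro.from_rotvec(st["orientation"]).as_matrix().T@(np.array(p)-st["tool_pos"])
E
python3 - <<'E'
from h import *
np.set_printoptions(precision=3,suppress=True)
for n,pts in (("scene",dict(kept=(144,135,.075),dbl=(173,117,.093),lid=(336,290,.006),case=(250,188,.06),wt=(189,164,.07),stap=(306,224,.02),black=(212,149,.032))),
 ("side",dict(kept=(208,149,.075),dbl=(233,145,.093),lid=(255,278,.006),case=(249,193,.06),wt=(222,172,.07),black=(249,174,.03)))):
    C=cam(pickle.load(open(n+"0.pkl","rb")))
    for k,v in pts.items(): print(n,k,onplane(C,v[:2],v[2])[0])
from scipy.spatial.transform import Rotation as Ro
print(Ro.from_rotvec([ 0.30211551,  1.54986589, -0.30485481]).as_matrix())
i=cv2.imread("pics/scene0.png")
a=cv2.resize(i[90:240,110:310],(800,600),interpolation=cv2.INTER_CUBIC); cv2.imwrite("pics/crop1.png",a)
E
```

```text
scene kept [0.48  0.317 0.075]
scene dbl [0.57  0.303 0.093]
scene lid [ 0.539 -0.316  0.006]
scene case [ 0.57  -0.008  0.06 ]
scene wt [0.505 0.152 0.07 ]
scene stap [ 0.613 -0.16   0.02 ]
scene black [0.603 0.182 0.032]
side kept [0.474 0.321 0.075]
side dbl [0.569 0.301 0.093]
side lid [ 0.542 -0.319  0.006]
side case [0.582 0.02  0.06 ]
side wt [0.508 0.153 0.07 ]
side black [0.609 0.185 0.03 ]
[[-0.001  0.377  0.926]
 [-0.002  0.926 -0.377]
 [-1.    -0.002 -0.   ]]
```

View pics/crop1.png

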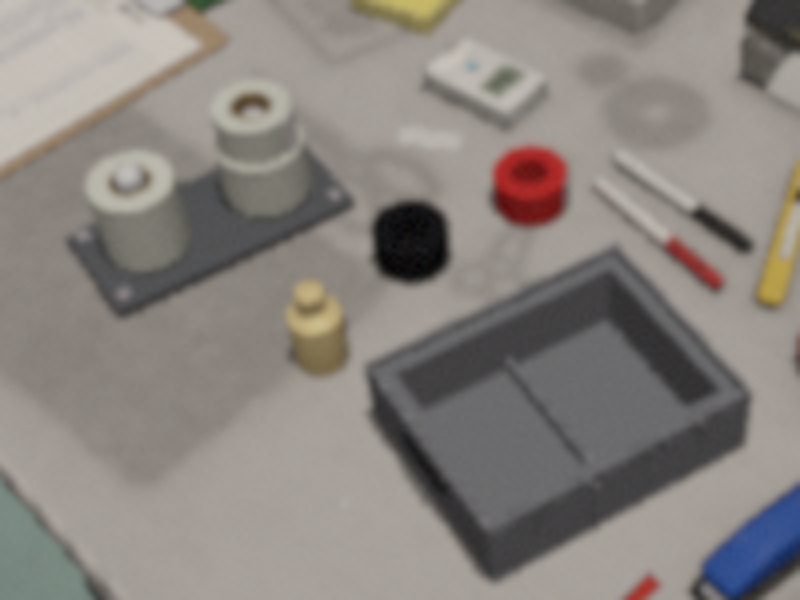

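The crop confirms the double stack on the right spindle (tops at scene (173,117)), and shows the case rib and rim clearly. Next I'll take a wrist view from above.

Call:
apply_moves(series=[{"jaw":-1,"linear":[-0.133,-0.434,0.724],"roll":-0.387},{"jaw":-1,"linear":[-0.133,-0.434,0.724],"roll":-0.387},{"jaw":-1,"linear":[-0.133,-0.434,0.724],"roll":-0.387},{"jaw":-1,"linear":[-0.133,-0.434,0.724],"roll":-0.387},{"jaw":-1,"linear":[-0.133,-0.434,0.724],"roll":-0.387},{"jaw":-1,"linear":[-0.133,-0.434,0.724],"roll":-0.387},{"jaw":-1,"linear":[-0.133,-0.434,0.724],"roll":-0.387},{"jaw":-1,"linear":[-0.133,-0.434,0.724],"roll":-0.387},{"jaw":-1,"linear":[-0.133,-0.434,0.724],"roll":-0.387},{"jaw":-1,"linear":[-0.133,-0.434,0.724],"roll":-0.387},{"jaw":-1,"linear":[-0.133,-0.434,0.724],"roll":-0.387},{"jaw":-1,"linear":[-0.133,-0.434,0.724],"roll":-0.387}])

```text
t: 1.65
tool_pos: [0.5294, 0.1518, 0.2977]
orientation: [0.142, 1.567, -0.144]
force: [0.3, 0.1, 0.4]
opening: 0.0932
```

Run:
```python
from plant import *
from h import *
st=read_state(); c=read_camera("wrist"); pickle.dump((c,st),open("w1.pkl","wb")); cv2.imwrite("pics/w1.png",c["pixels"]); cv2.imwrite("pics/w1b.png",cv2.resize(c["pixels"],(800,600),interpolation=cv2.INTER_CUBIC))
print(st["t"],st["tool_pos"],Ro.from_rotvec(st["orientation"]).as_matrix())
```

```text
1.65 [0.52938704 0.15179317 0.29770246] [[-1.15169917e-03  1.80997129e-01  9.83482950e-01]
 [-1.11722771e-03  9.83482755e-01 -1.80998402e-01]
 [-9.99998713e-01 -1.30723011e-03 -9.30461265e-04]]
```

View pics/w1b.png

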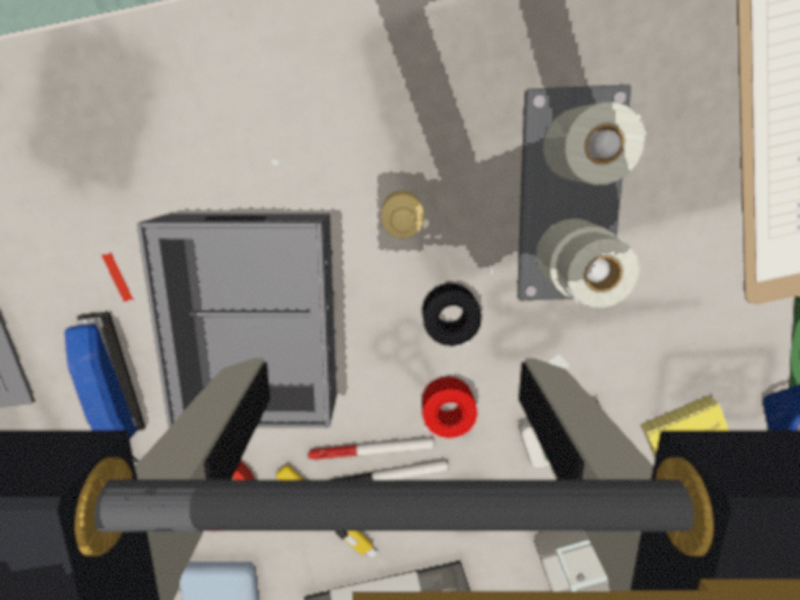

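The wrist view (800 px scale) shows the stand corners at (527,90), (631,85) and (518,299), and the upper roll's top ring around (597,270). The case rim corners are at (141,222), (330,212) and (334,424), and the rib runs from (192,313) to (310,311).

Run:
```python
from h import *
np.set_printoptions(precision=4,suppress=True)
c,st=pickle.load(open("w1.pkl","rb")); C=cam(c,st); s=512/800
def ref(pts):  # subpixel corners
    g=cv2.cvtColor(c["pixels"],cv2.COLOR_BGR2GRAY)
    return cv2.cornerSubPix(g,np.float32(pts).reshape(-1,1,2)*s,(4,4),(-1,-1),(3,50,.01)).reshape(-1,2)
for n,pts,z in (("stand",[(526,90),(631,85),(518,299)],.012),("case",[(141,222),(330,212),(334,424)],.06)):
  for P in (np.float32(pts)*s,ref(pts)):
    w=onplane(C,P,z); print(n,P.round(1).tolist()); 
    a=w[0]-w[1];b=w[0]-w[2];d=w[1]-w[2]
    print(" sides",[np.linalg.norm(v) for v in (a,b,d)])
    if n=="stand": m=(w[1]+w[2])/2; ax=w[2]-w[0]; 
    else: m=(w[0]+w[2])/2; ax=w[2]-w[1]
    print(" centre",m," long axis deg",np.degrees(np.arctan2(ax[1],ax[0])))
print("rib",onplane(C,np.array([(192,313),(310,311)])*s,.014))
# white ring tops: bright low-saturation mask
hsv=cv2.cvtColor(c["pixels"],cv2.COLOR_BGR2HSV)
for nm,cc,z,r in (("dbl",(597,270),.093,.028),("kept",(604,143),.075,.030)):
    o=onplane(C,np.array(cc)*s,z)[0]
    th=np.linspace(0,2*np.pi,72)
    q=proj(C,o+np.c_[r*np.cos(th),r*np.sin(th),0*th])/s
    print(nm,o,"pred extents",q.min(0),q.max(0))
# bore: the brown (saturated) ring near each top -> min enclosing ellipse
sat=((hsv[...,1]>70)&(hsv[...,0]<25)).astype(np.uint8)
for nm,(x,y),z in (("dbl",(597,270),.093),("kept",(604,143),.075)):
    x0,y0=int(x*s),int(y*s); m=np.zeros_like(sat); m[y0-20:y0+20,x0-20:x0+20]=sat[y0-20:y0+20,x0-20:x0+20]
    P=cv2.findNonZero(m); 
    if P is None: print("none");continue
    (u,v),rad=cv2.minEnclosingCircle(P); w=onplane(C,[(u,v),(u+rad,v)],z); print(nm,"bore px",u/s,v/s,"->",w[0],"diam",2*np.linalg.norm(w[0]-w[1]))
```

```text
stand [[336.6000061035156, 57.599998474121094], [403.79998779296875, 54.400001525878906], [331.5, 191.39999389648438]]
 sides [np.float64(0.0882292531909346), np.float64(0.1854234801435652), np.float64(0.20573081190075765)]
 centre [0.5229 0.3146 0.012 ]  long axis deg -8.101769429994654
stand [[335.3999938964844, 57.400001525878906], [403.29998779296875, 54.0], [331.1000061035156, 191.60000610351562]]
 sides [np.float64(0.08916517140343604), np.float64(0.1861077272528288), np.float64(0.20643133724366025)]
 centre [0.5227 0.3139 0.012 ]  long axis deg -7.756509658692141
case [[90.19999694824219, 142.10000610351562], [211.1999969482422, 135.6999969482422], [213.8000030517578, 271.3999938964844]]
 sides [np.float64(0.15479807444262197), np.float64(0.24088786694800865), np.float64(0.19605281056495225)]
 centre [0.5764 0.0096 0.06  ]  long axis deg -11.47519870350933
case [[87.9000015258789, 142.1999969482422], [209.6999969482422, 135.0], [210.39999389648438, 272.79998779296875]]
 sides [np.float64(0.15594289160864222), np.float64(0.2414034301450977), np.float64(0.19936067470329016)]
 centre [0.5769 0.0055 0.06  ]  long axis deg -12.349870562565465
rib [[ 0.5657 -0.0527  0.014 ]
 [ 0.5841  0.0595  0.014 ]]
dbl [0.5671 0.3038 0.093 ] pred extents [560.5277 233.9958] [633.6746 304.4774]
kept [0.4753 0.3213 0.075 ] pred extents [563.764  100.0254] [644.484  183.9651]
dbl bore px 602.34375 272.65625 -> [0.57   0.3077 0.093 ] diam 0.02981129759427092
kept bore px 602.9263973236084 142.58474111557007 -> [0.4748 0.3205 0.075 ] diam 0.031177871486542563
```

Call:
apply_moves(series=[{"jaw":-1,"linear":[0,0.2675,0.0195],"roll":0},{"jaw":-1,"linear":[0,0.2675,0.0195],"roll":0},{"jaw":-1,"linear":[0,0.2675,0.0195],"roll":0},{"jaw":-1,"linear":[0,0.2675,0.0195],"roll":0},{"jaw":-1,"linear":[0.28,0.2675,0.0195],"roll":0},{"jaw":-1,"linear":[0.28,0.2675,0.0195],"roll":0},{"jaw":-1,"linear":[0.28,0.2675,0.0195],"roll":0},{"jaw":-1,"linear":[0.28,0.2675,0.0195],"roll":0}])

```text
t: 2.7
tool_pos: [0.5665, 0.3054, 0.125]
orientation: [0.139, 1.574, -0.148]
force: [-0.5, 0.2, 0.3]
opening: 0.0929
```

Run:
```python
from plant import *
from h import *
st=read_state(); c=read_camera("wrist"); pickle.dump((c,st),open("w2.pkl","wb")); cv2.imwrite("pics/w2.png",c["pixels"])
C=cam(c,st); print(st["t"],st["tool_pos"],st["force"],"px of expected axis top",proj(C,[.570,.3075,.093]))
hsv=cv2.cvtColor(c["pixels"],cv2.COLOR_BGR2HSV); p=proj(C,[.570,.3075,.093])[0].astype(int)
m=np.zeros((384,512),np.uint8); a=slice(max(p[1]-45,0),p[1]+45),slice(p[0]-45,p[0]+45); m[a]=((hsv[...,1]>70)&(hsv[...,0]<25))[a]*1
P=cv2.findNonZero(m)
(u,v),r=cv2.minEnclosingCircle(P); print(u,v,r,onplane(C,(u,v),.093), len(P))
```

```text
2.7 [0.56646543 0.3054144  0.12503196] [-0.50534617  0.18349919  0.30323295] px of expected axis top [[256.92358061 226.2001057 ]]
258.6190490722656 226.0 21.474390029907227 [[0.57005909 0.30865761 0.093     ]] 815
```

View pics/w2.png

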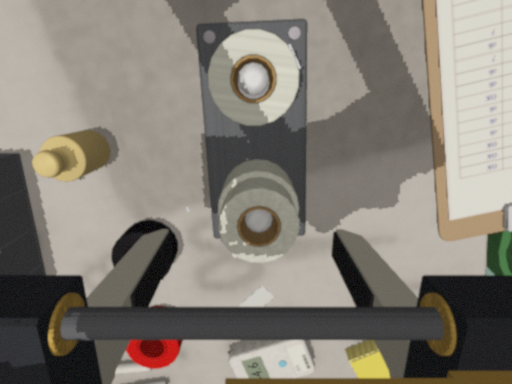

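The close view shows the bore at (258,226) px, so the axis is at (0.570, 0.308), which agrees with the first estimate. Descending and gripping.

Call:
apply_moves(force=20, series=[{"jaw":-1,"linear":[0.05,0.005,0.0055],"roll":0},{"jaw":-1,"linear":[0.1,0.005,0.0055],"roll":0},{"jaw":-1,"linear":[0.1,0.005,0.0055],"roll":0},{"jaw":-1,"linear":[0.1,0.005,0.0055],"roll":0},{"jaw":1,"linear":[0.1,0.005,0.0055],"roll":0},{"jaw":1,"linear":[0.1,0.005,0.0055],"roll":0},{"jaw":1,"linear":[0.1,0.005,0.0055],"roll":0},{"jaw":1,"linear":[0.1,0.005,0.0055],"roll":0},{"jaw":1,"linear":[0.1,0.005,0.0055],"roll":0},{"jaw":1,"linear":[0.1,0.005,0.0055],"roll":0}])

```text
t: 4.0
tool_pos: [0.5722, 0.3086, 0.0688]
orientation: [0.141, 1.57, -0.145]
force: [-0.4, -0.9, 1.5]
opening: 0.0556
```

Call:
apply_moves(series=[{"jaw":1,"linear":[-0.1,0,0],"roll":0},{"jaw":1,"linear":[-0.2,0,0],"roll":0},{"jaw":1,"linear":[-0.25,0,0],"roll":0},{"jaw":1,"linear":[-0.25,-0.3,0.018],"roll":0},{"jaw":1,"linear":[-0.25,-0.3,0.018],"roll":0},{"jaw":1,"linear":[-0.25,-0.3,0.018],"roll":0},{"jaw":1,"linear":[-0.25,-0.3,0.018],"roll":0},{"jaw":1,"linear":[-0.25,-0.3,0.018],"roll":0}])

```text
t: 5.0
tool_pos: [0.5507, 0.1301, 0.2192]
orientation: [0.142, 1.57, -0.146]
force: [-0.1, 0.2, -1.8]
opening: 0.0546
```

Run:
```python
from plant import *
from h import *
st=read_state(); c=read_camera("wrist"); pickle.dump((c,st),open("w3.pkl","wb")); cv2.imwrite("pics/w3.png",cv2.resize(c["pixels"],(800,600),interpolation=cv2.INTER_CUBIC))
print(st["t"],st["tool_pos"],st["force"],st["opening"])
```

```text
5.0 [0.55073372 0.13014773 0.21917335] [-0.12947421  0.16716134 -1.77641873] 0.05464408380394549
```

View pics/w3.png

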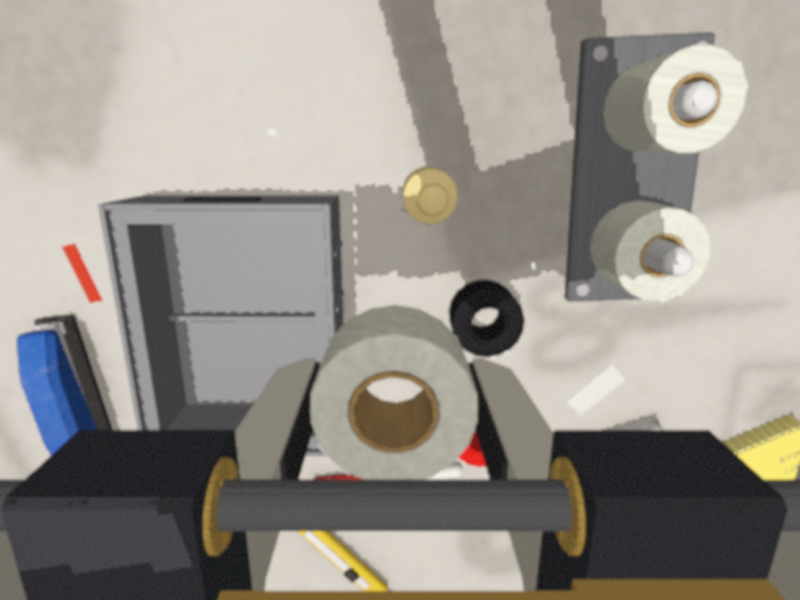

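The view shows the roll held upright in the jaws and the lower roll still on the spindle. The near rim corners are at (102,205) and (337,197), and the rib's left end is at (170,317).

Run:
```python
from h import *
np.set_printoptions(precision=4,suppress=True)
c,st=pickle.load(open("w3.pkl","rb")); C=cam(c,st); s=512/800
g=cv2.cvtColor(c["pixels"],cv2.COLOR_BGR2GRAY)
P0=np.float32([(102,205),(337,197)])*s
for P in (P0,cv2.cornerSubPix(g,P0.reshape(-1,1,2).copy(),(4,4),(-1,-1),(3,50,.01)).reshape(-1,2)):
    w=onplane(C,P,.06); d=w[1]-w[0]; L=np.linalg.norm(d); e=d/L; n=np.array([e[1],-e[0],0])
    print(P,"L",L,"yaw",np.degrees(np.arctan2(n[1],n[0])),"centre",(w[0]+w[1])/2+.096*n)
r=onplane(C,np.array([(170,317),(315,314)])*s,.014); print("rib",r,np.degrees(np.arctan2(*(r[1]-r[0])[:2])))
# scene view: rim corners
C=cam(pickle.load(open("scene0.pkl","rb")))
w=onplane(C,np.array([(110+370/4,90+372/4),(110+612/4,90+250/4),(110+748/4,90+395/4)]),.06); print("scene",w,(w[0]+w[2])/2)
a=w[1]-w[0]; print(np.linalg.norm(a),np.linalg.norm(w[1]-w[2]),np.degrees(np.arctan2(a[1],a[0])))
# lower roll bore at top z .061
C=cam(c,st); print("stack axis from spindle tip",onplane(C,np.array((676,261))*s,.083), "stand corners", onplane(C,np.array([(585,41),(714,33),(567,299)])*s,.012))
```

```text
[[ 65.28 131.2 ]
 [215.68 126.08]] L 0.15335567611253995 yaw -8.473668982842842 centre [0.5776 0.0125 0.06  ]
[[ 63.0223 130.4231]
 [215.1987 123.3348]] L 0.15519987716802047 yaw -7.77732042849714 centre [0.5758 0.0127 0.06  ]
rib [[ 0.5656 -0.0546  0.014 ]
 [ 0.5839  0.0596  0.014 ]] 9.108189359537882
scene [[ 0.495   0.0855  0.06  ]
 [ 0.6772  0.0555  0.06  ]
 [ 0.6518 -0.0905  0.06  ]] [ 0.5734 -0.0025  0.06  ]
0.18458181281230124 0.14822017446024083 -9.340209816111866
stack axis from spindle tip [[0.5688 0.3053 0.083 ]] stand corners [[0.4261 0.2843 0.012 ]
 [0.437  0.3704 0.012 ]
 [0.6081 0.258  0.012 ]]
```

Call:
apply_moves(series=[{"jaw":1,"linear":[0,-0.19,0.148],"roll":0},{"jaw":1,"linear":[0,-0.19,0.148],"roll":0},{"jaw":1,"linear":[0,-0.19,0.148],"roll":0},{"jaw":1,"linear":[0,-0.19,0.148],"roll":0},{"jaw":1,"linear":[0.1,-0.19,0.148],"roll":0},{"jaw":1,"linear":[0.2,-0.19,0.148],"roll":0},{"jaw":1,"linear":[0.28,-0.19,0.148],"roll":0},{"jaw":1,"linear":[0.28,-0.19,0.148],"roll":0},{"jaw":1,"linear":[0.28,-0.19,0.148],"roll":0},{"jaw":1,"linear":[0.28,-0.19,0.148],"roll":0}])

```text
t: 6.3
tool_pos: [0.6193, 0.0027, 0.0549]
orientation: [0.14, 1.565, -0.144]
force: [-0.3, 0.5, -1.1]
opening: 0.0544
```

Run:
```python
from plant import *
from h import *
c=read_camera("wrist");st=read_state();  pickle.dump((c,st),open("w4.pkl","wb")); cv2.imwrite("pics/w4.png",c["pixels"])
print(st["t"],st["tool_pos"],st["force"],st["opening"],toolmove(st,[.6175,.0014,.0145])/.6, Ro.from_rotvec(st["orientation"]).as_matrix()[:,1])
```

```text
6.35 [0.61909229 0.00247958 0.05453086] [-0.66550191  0.24627728 -0.81263081] 0.0548749251585215 [ 0.06671969 -0.0020995  -0.00237934] [ 0.18028066  0.98361268 -0.00222945]
```

View pics/w4.png

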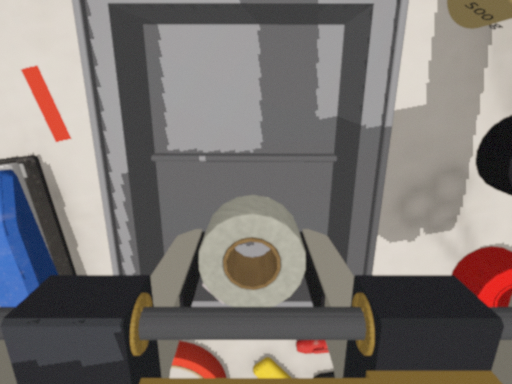

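The wrist view shows the roll inside the far bay, centred between the walls. The rib runs from (152,157) to (337,157).

Call:
apply_moves(series=[{"jaw":1,"linear":[0.04,-0.002,-0.002],"roll":0},{"jaw":1,"linear":[0.068,-0.002,-0.002],"roll":0},{"jaw":1,"linear":[0.068,-0.002,-0.002],"roll":0},{"jaw":1,"linear":[0.068,-0.002,-0.002],"roll":0},{"jaw":1,"linear":[0.068,-0.002,-0.002],"roll":0}])

```text
t: 6.98
tool_pos: [0.6183, 0.0013, 0.0145]
orientation: [0.141, 1.564, -0.144]
force: [-0.3, -0.3, -1.9]
opening: 0.0545
```

Run:
```python
from plant import *
from h import *
c,st=pickle.load(open("w4.pkl","rb")); C=cam(c,st); r=onplane(C,[(152,157.5),(337,157.5)],.012); d=r[1]-r[0]; print(r,np.linalg.norm(d),r.mean(0),90-np.degrees(np.arctan2(d[1],d[0])))
st=read_state(); print(st["t"],st["tool_pos"],st["force"])
```

```text
[[ 0.56597225 -0.05624451  0.012     ]
 [ 0.58802545  0.06518995  0.012     ]] 0.12342071063322067 [0.57699885 0.00447272 0.012     ] 10.293062790217533
6.975 [0.61826414 0.00132181 0.01451904] [-0.26845395 -0.28480792 -1.88156379]
```

Call:
apply_moves(series=[{"jaw":1,"linear":[0.0035,0,0],"roll":0},{"jaw":1,"linear":[0.0035,0,0],"roll":0},{"jaw":-0.55,"linear":[0.0035,0,0],"roll":0},{"jaw":-0.55,"linear":[0.0035,0,0],"roll":0},{"jaw":-0.55,"linear":[0.0035,0,0],"roll":0},{"jaw":-0.55,"linear":[0.0035,0,0],"roll":0},{"jaw":-0.55,"linear":[-0.05,0,0],"roll":0},{"jaw":-0.55,"linear":[-0.15,0,0],"roll":0},{"jaw":-0.55,"linear":[-0.25,0,0],"roll":0},{"jaw":-0.55,"linear":[-0.36,0,0],"roll":0},{"jaw":-1,"linear":[-0.36,0,0],"roll":0},{"jaw":-1,"linear":[-0.36,0,0],"roll":0}])

```text
t: 8.48
tool_pos: [0.618, 0.0019, 0.2306]
orientation: [0.14, 1.563, -0.144]
force: [-0.9, -0.4, -0.2]
opening: 0.0875
```

Run:
```python
from plant import *
from h import *
c=read_camera("wrist");st=read_state(); pickle.dump((c,st),open("w5.pkl","wb")); C=cam(c,st)
print(st["t"],st["tool_pos"],st["force"],st["opening"],toolmove(st,[.5705,.3075,st["tool_pos"][2]])/.6)
i=c["pixels"]; hsv=cv2.cvtColor(i,cv2.COLOR_BGR2HSV)
m=((hsv[...,2]>120)&(hsv[...,1]<60)).astype(np.uint8)
p=proj(C,[.618,.001,.036])[0]; print("expect top centre px",p)
cv2.imwrite("pics/w5.png",i)
```

```text
8.525 [0.61718106 0.00193832 0.22894793] [ 0.02052358 -0.45795813 -0.20198028] 0.09076480673778103 [-0.00121016  0.48688599 -0.16837179]
expect top centre px [251.92371835 167.71077847]
```

View pics/w5.png

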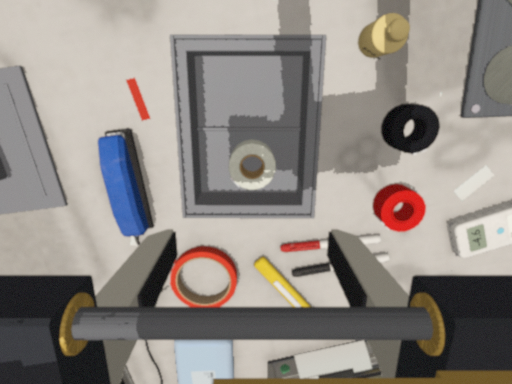

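The upper roll stands in the far bay at (252,165), where it was expected, and all four rim corners are visible. Now the lower roll.

Call:
apply_moves(series=[{"jaw":-1,"linear":[-0.001,0.487,-0.169],"roll":0},{"jaw":-1,"linear":[-0.001,0.487,-0.169],"roll":0},{"jaw":-1,"linear":[-0.001,0.487,-0.169],"roll":0},{"jaw":-1,"linear":[-0.001,0.487,-0.169],"roll":0},{"jaw":-1,"linear":[-0.001,0.487,-0.169],"roll":0},{"jaw":-1,"linear":[-0.001,0.487,-0.169],"roll":0},{"jaw":-1,"linear":[-0.001,0.487,-0.169],"roll":0},{"jaw":-1,"linear":[-0.001,0.487,-0.169],"roll":0},{"jaw":-1,"linear":[0.1,0.487,-0.169],"roll":0},{"jaw":-1,"linear":[0.18,0.487,-0.169],"roll":0},{"jaw":-1,"linear":[0.18,0.487,-0.169],"roll":0},{"jaw":-1,"linear":[0.18,0.487,-0.169],"roll":0}])

```text
t: 10.02
tool_pos: [0.5714, 0.307, 0.1224]
orientation: [0.142, 1.564, -0.144]
force: [0.4, -0.0, 0.6]
opening: 0.0929
```

Run:
```python
from plant import *
from h import *
np.set_printoptions(precision=4,suppress=True)
c=read_camera("wrist");st=read_state(); pickle.dump((c,st),open("w6.pkl","wb")); C=cam(c,st); cv2.imwrite("pics/w6.png",c["pixels"])
hsv=cv2.cvtColor(c["pixels"],cv2.COLOR_BGR2HSV); p=proj(C,[.5705,.3075,.061])[0].astype(int)
m=np.zeros((384,512),np.uint8); a=slice(p[1]-30,p[1]+30),slice(p[0]-30,p[0]+30); m[a]=((hsv[...,1]>70)&(hsv[...,0]<25))[a]*1
(u,v),r=cv2.minEnclosingCircle(cv2.findNonZero(m)); w=onplane(C,[(u,v),(u+r,v)],.061); print(p,u,v,w[0],2*np.linalg.norm(w[1]-w[0]))
print(st["t"],st["tool_pos"],toolmove(st,[.5705,.3075,.024])/.6)
c,s0=pickle.load(open("w5.pkl","rb")); C=cam(c,s0)
g=cv2.cvtColor(c["pixels"],cv2.COLOR_BGR2GRAY)
P0=np.float32([(171,36),(326,36),(314,216),(184,216)])
for P in (P0,cv2.cornerSubPix(g,P0.reshape(-1,1,2).copy(),(4,4),(-1,-1),(3,50,.01)).reshape(-1,2)):
    w=onplane(C,P,.06); (cx,cy),sz,ang=cv2.minAreaRect(w[:,:2].astype(np.float32)*1000); d=(w[3]-w[0]+w[2]-w[1]); print(P.tolist(),w.mean(0),np.degrees(np.arctan2(d[1],d[0])),sz)
```

```text
[252 203] 254.5 204.5 [0.5714 0.3092 0.061 ] 0.02918489513555759
10.075 [0.5721 0.3075 0.1235] [ 0.1659 -0.0005 -0.0033]
[[171.0, 36.0], [326.0, 36.0], [314.0, 216.0], [184.0, 216.0]] [0.5757 0.0053 0.06  ] -10.319135252471536 (148.815185546875, 186.0255584716797)
[[170.0452880859375, 34.36096954345703], [325.3704528808594, 34.38280487060547], [312.90570068359375, 217.35086059570312], [183.32667541503906, 217.2555389404297]] [0.5757 0.0044 0.06  ] -10.395764659315047 (148.91827392578125, 188.993408203125)
```

Call:
apply_moves(force=25, series=[{"jaw":-1,"linear":[0.08,0.001,-0.002],"roll":0},{"jaw":-1,"linear":[0.166,0.001,-0.002],"roll":0},{"jaw":-1,"linear":[0.166,0.001,-0.002],"roll":0},{"jaw":-1,"linear":[0.166,0.001,-0.002],"roll":0},{"jaw":1,"linear":[0.166,0.001,-0.002],"roll":0},{"jaw":1,"linear":[0.166,0.001,-0.002],"roll":0},{"jaw":1,"linear":[0.166,0.001,-0.002],"roll":0},{"jaw":1,"linear":[0.166,0.001,-0.002],"roll":0},{"jaw":1,"linear":[0.166,0.001,-0.002],"roll":0}])

```text
t: 11.2
tool_pos: [0.572, 0.3086, 0.025]
orientation: [0.143, 1.561, -0.143]
force: [-1.0, -0.8, 5.9]
opening: 0.0662
```

Call:
apply_moves(series=[{"jaw":1,"linear":[-0.08,0,0],"roll":0},{"jaw":1,"linear":[-0.16,0,0],"roll":0},{"jaw":1,"linear":[-0.24,0,0],"roll":0},{"jaw":1,"linear":[-0.24,0,0],"roll":0},{"jaw":1,"linear":[-0.24,-0.497,0.029],"roll":0},{"jaw":1,"linear":[-0.24,-0.497,0.029],"roll":0},{"jaw":1,"linear":[-0.24,-0.497,0.029],"roll":0},{"jaw":1,"linear":[-0.24,-0.497,0.029],"roll":0},{"jaw":1,"linear":[-0.24,-0.497,0.029],"roll":0},{"jaw":1,"linear":[-0.24,-0.497,0.029],"roll":0},{"jaw":1,"linear":[-0.24,-0.497,0.029],"roll":0},{"jaw":1,"linear":[-0.24,-0.497,0.029],"roll":0}])

```text
t: 12.7
tool_pos: [0.5341, 0.0134, 0.1681]
orientation: [0.142, 1.562, -0.141]
force: [1.3, 0.1, -1.3]
opening: 0.0661
```

Run:
```python
from plant import *
from h import *
np.set_printoptions(precision=4,suppress=True)
c=read_camera("wrist");st=read_state(); pickle.dump((c,st),open("w7.pkl","wb")); cv2.imwrite("pics/w7.png",c["pixels"])
print(st["t"],st["tool_pos"],st["force"],st["opening"],toolmove(st,[.5352,.012,.0145])/.6)
```

```text
12.75 [0.5342 0.0134 0.1683] [ 0.1019  0.4496 -0.573 ] 0.06634277346922572 [ 0.2563 -0.0022  0.001 ]
```

View pics/w7.png

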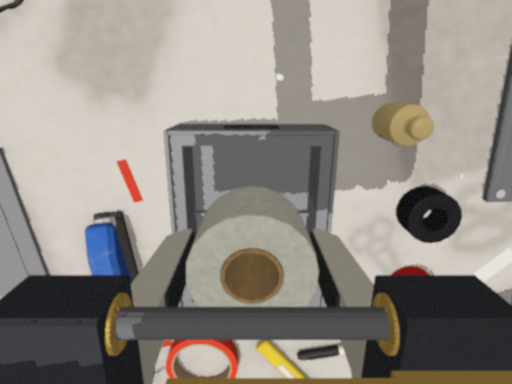

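The lower roll is held upright over the near bay.

Call:
apply_moves(series=[{"jaw":1,"linear":[0.08,-0.002,0.001],"roll":0},{"jaw":1,"linear":[0.16,-0.002,0.001],"roll":0},{"jaw":1,"linear":[0.22,-0.002,0.001],"roll":0},{"jaw":1,"linear":[0.254,-0.002,0.001],"roll":0},{"jaw":1,"linear":[0.254,-0.002,0.001],"roll":0},{"jaw":1,"linear":[0.254,-0.002,0.001],"roll":0},{"jaw":1,"linear":[0.254,-0.002,0.001],"roll":0}])

```text
t: 13.62
tool_pos: [0.5359, 0.0125, 0.0168]
orientation: [0.142, 1.561, -0.141]
force: [0.2, -0.2, -1.5]
opening: 0.0665
```

Call:
apply_moves(series=[{"jaw":1,"linear":[0.0035,0,0],"roll":0},{"jaw":1,"linear":[0.0035,0,0],"roll":0},{"jaw":-0.68,"linear":[0.0035,0,0],"roll":0},{"jaw":-0.68,"linear":[0.0035,0,0],"roll":0},{"jaw":-0.68,"linear":[0.0035,0,0],"roll":0},{"jaw":-0.68,"linear":[0.0035,0,0],"roll":0},{"jaw":-0.68,"linear":[-0.05,0,0],"roll":0},{"jaw":-0.68,"linear":[-0.15,0,0],"roll":0},{"jaw":-0.68,"linear":[-0.25,0,0],"roll":0},{"jaw":-0.68,"linear":[-0.4,0,0],"roll":0},{"jaw":-0.68,"linear":[-0.4,-0.25,0],"roll":0},{"jaw":-0.68,"linear":[-0.4,-0.25,0],"roll":0},{"jaw":-0.68,"linear":[-0.4,-0.25,0],"roll":0},{"jaw":-0.68,"linear":[-0.4,-0.25,0],"roll":0}])

```text
t: 15.38
tool_pos: [0.5075, -0.137, 0.2571]
orientation: [0.144, 1.56, -0.144]
force: [0.3, 0.3, 0.1]
opening: 0.0781
```

Run:
```python
from plant import *
from h import *
np.set_printoptions(precision=4,suppress=True)
c=read_camera("wrist");st=read_state(); pickle.dump((c,st),open("w8.pkl","wb")); cv2.imwrite("pics/w8.png",c["pixels"])
C=cam(c,st); print(st["t"],st["tool_pos"],st["force"],"expect",proj(C,[[.5352,.012,.05],[.618,.001,.036],[.541,-.317,.006]]))
cv2.imwrite("pics/w8b.png",cv2.resize(c["pixels"],(800,600),interpolation=cv2.INTER_CUBIC))
```

```text
15.425 [ 0.5076 -0.1357  0.2567] [ 0.298   1.4511 -0.6925] expect [[376.8661 163.8282]
 [368.2791 222.9865]
 [128.3623 202.2207]]
```

View pics/w8b.png

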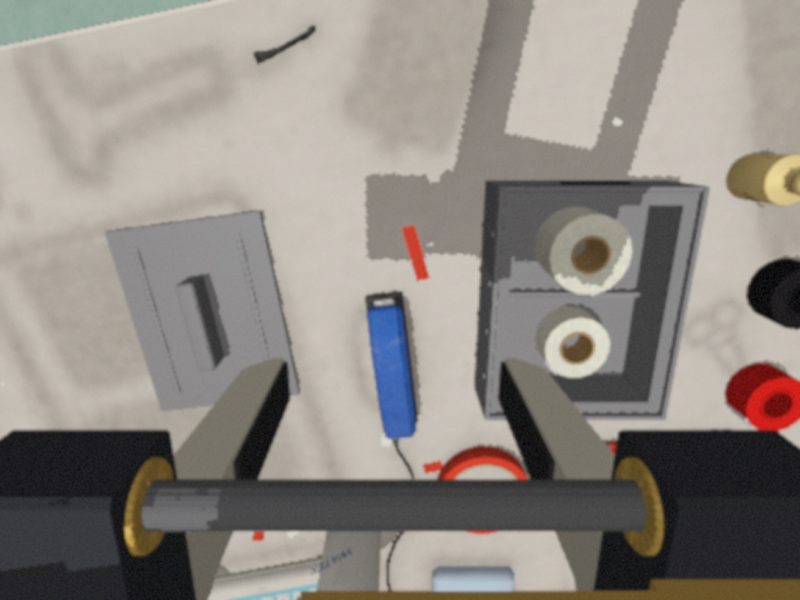

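Both rolls stand upright, at (590,253) and (577,347), one in each bay. The lid corners are at (108,232), (262,211), (297,393) and (162,409).

Run:
```python
from h import *
np.set_printoptions(precision=4,suppress=True)
c,st=pickle.load(open("w8.pkl","rb")); C=cam(c,st)
P=np.float32([(108,232),(262,211),(297,393),(162,409)])*.64
g=cv2.cvtColor(c["pixels"],cv2.COLOR_BGR2GRAY)
for Q in (P,cv2.cornerSubPix(g,P.reshape(-1,1,2).copy(),(4,4),(-1,-1),(3,50,.01)).reshape(-1,2)):
    w=onplane(C,Q,.006); d=w[3]-w[0]+w[2]-w[1]; ctr=w.mean(0)
    print(ctr,np.degrees(np.arctan2(d[1],d[0])),[np.linalg.norm(w[i]-w[(i+1)%4]) for i in range(4)])
R=Ro.from_rotvec(st["orientation"]).as_matrix(); print("jaw heading",np.degrees(np.arctan2(R[1,1],R[0,1])))
print(toolmove(st,[ctr[0],ctr[1],.16])/.6)
```

```text
[ 0.5428 -0.3105  0.006 ] -3.585765220471292 [np.float64(0.13284930151141777), np.float64(0.1714430436748829), np.float64(0.13053227427682923), np.float64(0.17099179747457263)]
[ 0.5421 -0.3118  0.006 ] -3.4442160857687316 [np.float64(0.136033758012537), np.float64(0.17276050806777793), np.float64(0.13270908109929558), np.float64(0.17315001823928627)]
jaw heading 79.57758130807872
[ 0.1613 -0.2785  0.1087]
```

Call:
apply_moves(series=[{"jaw":-0.4,"linear":[0,-0.279,0.109],"roll":-0.23},{"jaw":-0.4,"linear":[0,-0.279,0.109],"roll":-0.23},{"jaw":-0.4,"linear":[0,-0.279,0.109],"roll":-0.23},{"jaw":-0.4,"linear":[0,-0.279,0.109],"roll":-0.23},{"jaw":-0.4,"linear":[0.1,-0.279,0.109],"roll":-0.23},{"jaw":-0.4,"linear":[0.16,-0.279,0.109],"roll":-0.23},{"jaw":-0.4,"linear":[0.16,-0.279,0.109],"roll":-0.23},{"jaw":-0.4,"linear":[0.16,-0.279,0.109],"roll":-0.23}])

```text
t: 16.42
tool_pos: [0.5434, -0.3113, 0.1628]
orientation: [0.047, 1.563, -0.047]
force: [0.2, -0.2, 0.4]
opening: 0.0648
```

Run:
```python
from plant import *
from h import *
np.set_printoptions(precision=4,suppress=True)
c=read_camera("wrist");st=read_state(); pickle.dump((c,st),open("w9.pkl","wb"))
C=cam(c,st); print(st["t"],st["tool_pos"],st["force"],st["opening"],proj(C,[.542,-.312,.034]))
i=cv2.resize(c["pixels"],(800,600),interpolation=cv2.INTER_CUBIC); cv2.imwrite("pics/w9b.png",i)
```

```text
16.475 [ 0.5437 -0.312   0.1636] [-0.2315  0.0567  0.2344] 0.06484735329951376 [[252.3717 179.1224]]
```

View pics/w9b.png

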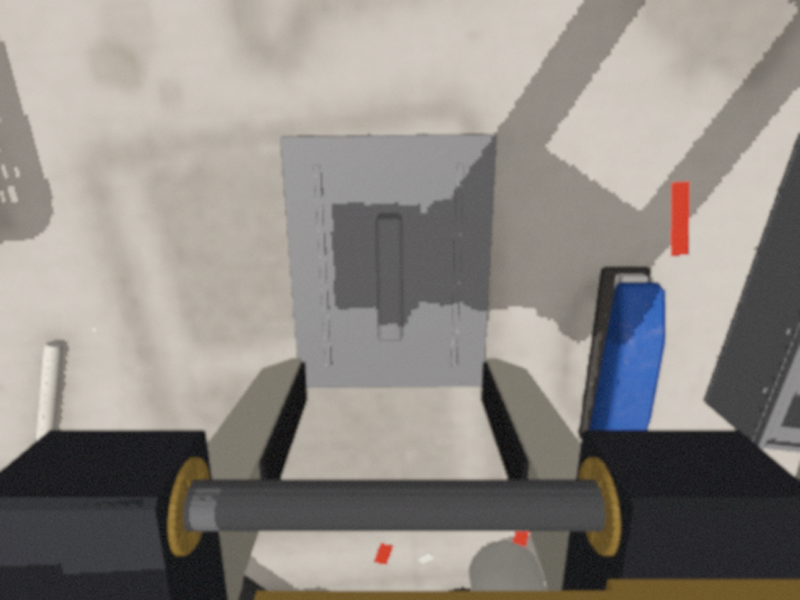

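The lid is aligned with the tool. Its corners are at (281,137), (497,133), (486,386) and (306,386), and the bar top runs from (376,213) to (402,340).

Run:
```python
from h import *
np.set_printoptions(precision=4,suppress=True)
c,st=pickle.load(open("w9.pkl","rb")); C=cam(c,st)
P=np.float32([(281,137),(497,133),(486,386),(306,386)])*.64
g=cv2.cvtColor(c["pixels"],cv2.COLOR_BGR2GRAY)
for Q in (P,cv2.cornerSubPix(g,P.reshape(-1,1,2).copy(),(4,4),(-1,-1),(3,50,.01)).reshape(-1,2)):
    w=onplane(C,Q,.006); d=w[3]-w[0]+w[2]-w[1]; ctr=w.mean(0)
    print(Q/.64,ctr,np.degrees(np.arctan2(d[1],d[0])),[np.linalg.norm(w[i]-w[(i+1)%4]) for i in range(4)])
b=onplane(C,np.array([(376,213),(402,213),(376,340),(402,340)])*.64,.034); print(b,b.mean(0),np.linalg.norm(b[0]-b[2]))
R=Ro.from_rotvec(st["orientation"]).as_matrix(); print("jaw heading",np.degrees(np.arctan2(R[1,1],R[0,1])))
for p in (ctr,b.mean(0)): print(toolmove(st,[p[0],p[1],.011])/.6)
```

```text
[[281. 137.]
 [497. 133.]
 [486. 386.]
 [306. 386.]] [ 0.5435 -0.3131  0.006 ] -1.8371748453010617 [np.float64(0.13379626925573698), np.float64(0.17477459914497112), np.float64(0.13109381716330573), np.float64(0.17252780232944911)]
[[279.9569 134.7209]
 [494.6669 132.505 ]
 [481.244  389.9262]
 [305.7393 392.14  ]] [ 0.545  -0.3147  0.006 ] -2.1590013491095044 [np.float64(0.13287189834684976), np.float64(0.17824172455188594), np.float64(0.12828655319769752), np.float64(0.17888449171402368)]
[[ 0.5002 -0.3204  0.034 ]
 [ 0.5011 -0.305   0.034 ]
 [ 0.5815 -0.3261  0.034 ]
 [ 0.5825 -0.3094  0.034 ]] [ 0.5413 -0.3153  0.034 ] 0.08148650600064043
jaw heading 86.53736215260469
[ 0.2544 -0.0041  0.0001]
[ 0.2544 -0.0054 -0.006 ]
```

Call:
apply_moves(force=50, series=[{"jaw":-0.4,"linear":[0.08,-0.0045,-0.002],"roll":0},{"jaw":-0.4,"linear":[0.16,-0.0045,-0.002],"roll":0},{"jaw":-0.4,"linear":[0.23,-0.0045,-0.002],"roll":0},{"jaw":-0.4,"linear":[0.254,-0.0045,-0.002],"roll":0},{"jaw":-0.4,"linear":[0.254,-0.0045,-0.002],"roll":0},{"jaw":-0.4,"linear":[0.254,-0.0045,-0.002],"roll":0},{"jaw":1,"linear":[0.254,-0.0045,-0.002],"roll":0},{"jaw":1,"linear":[0.254,-0.0045,-0.002],"roll":0},{"jaw":1,"linear":[0.254,-0.0045,-0.002],"roll":0},{"jaw":1,"linear":[0.254,-0.0045,-0.002],"roll":0},{"jaw":1,"linear":[0.254,-0.0045,-0.002],"roll":0},{"jaw":1,"linear":[0.254,-0.0045,-0.002],"roll":0}])

```text
t: 17.98
tool_pos: [0.5437, -0.3147, 0.0111]
orientation: [0.046, 1.561, -0.048]
force: [0.0, -0.3, 0.2]
opening: 0.0155
```

Call:
apply_moves(series=[{"jaw":1,"linear":[-0.08,0,0],"roll":0},{"jaw":1,"linear":[-0.16,0,0],"roll":0},{"jaw":1,"linear":[-0.24,0,0],"roll":0},{"jaw":1,"linear":[-0.3,0,0],"roll":0},{"jaw":1,"linear":[-0.3,0,0],"roll":0},{"jaw":1,"linear":[-0.3,0,0],"roll":0}])

```text
t: 18.73
tool_pos: [0.5414, -0.314, 0.1894]
orientation: [0.047, 1.563, -0.047]
force: [-0.8, -0.1, -3.6]
opening: 0.0158
```

Run:
```python
from plant import *
from h import *
np.set_printoptions(precision=4,suppress=True)
c=read_camera("wrist");st=read_state(); pickle.dump((c,st),open("w10.pkl","wb"))
print(st["t"],st["tool_pos"],st["force"],st["opening"])
cv2.imwrite("pics/w10b.png",cv2.resize(c["pixels"],(800,600),interpolation=cv2.INTER_CUBIC))
```

```text
18.775 [ 0.541  -0.3138  0.1885] [ 0.2017 -0.1454 -3.4368] 0.015828853777216764
```

View pics/w10b.png

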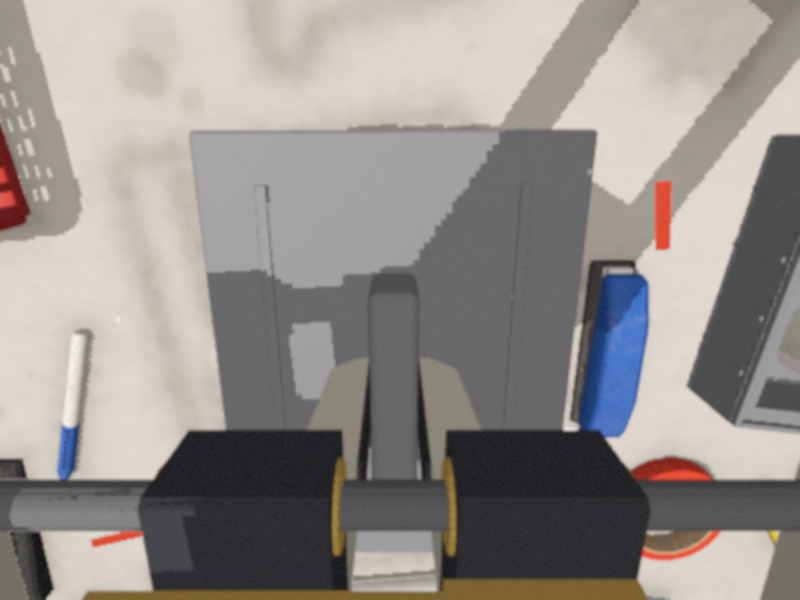

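The lid is held level, with its near corners at (191,131) and (596,131). I've used all 12 views, so from here I'll check by numbers only.

Run:
```python
from h import *
np.set_printoptions(precision=4,suppress=True)
c,st=pickle.load(open("w10.pkl","rb"))
T=np.array(c["tool_from_camera"]); K=c["intrinsics"]
def ontool(uv,x):
    d=(np.c_[np.array(uv,float),np.ones(len(uv))]@np.linalg.inv(K).T)@T[:3,:3].T; o=T[:3,3]; return o+d*((x-o[0])/d[:,0])[:,None]
for x in (.003,.005,.007):
    w=ontool(np.array([(191,131),(596,131)])*.64,x); e=w[1]-w[0]
    print(x,w,"len",np.linalg.norm(e),"tilt deg",np.degrees(np.arctan2(e[2],e[1])),"lid centre tool yz",w.mean(0)[1:]+[0,.0875])
print("bar near end z (expect -.040+off)",ontool(np.array([(372,280),(415,280)])*.64,-.023))
# left/right plate edges down the picture, line direction in tool frame
w=ontool(np.array([(191,131),(226,430),(596,131),(564,430)])*.64,.005); print("edge dirs",np.degrees(np.arctan2((w[1]-w[0])[1],(w[1]-w[0])[2])),np.degrees(np.arctan2((w[3]-w[2])[1],(w[3]-w[2])[2])))
# case centre with corners from w5 and w4, goals
R=Ro.from_rotvec(st["orientation"]).as_matrix(); print("jaw heading",np.degrees(np.arctan2(R[1,1],R[0,1])), toolmove(st,[.5765,.0045,.19])/.6)
```

```text
0.003 [[ 0.003  -0.0661 -0.0876]
 [ 0.003   0.0647 -0.0878]] len 0.13074516616708382 tilt deg -0.07518187212196586 lid centre tool yz [-0.0007 -0.0002]
0.005 [[ 0.005  -0.0669 -0.0876]
 [ 0.005   0.0654 -0.0878]] len 0.13229862948447493 tilt deg -0.07518187212196219 lid centre tool yz [-0.0007 -0.0002]
0.007 [[ 0.007  -0.0676 -0.0877]
 [ 0.007   0.0662 -0.0879]] len 0.1338520928018661 tilt deg -0.07518187212196452 lid centre tool yz [-0.0007 -0.0003]
bar near end z (expect -.040+off) [[-0.023  -0.0071 -0.045 ]
 [-0.023   0.0057 -0.045 ]]
edge dirs 0.07575717182206898 0.6874627211115825
jaw heading 86.53541747434987 [-0.0017  0.5331  0.027 ]
```

Run:
```python
from h import *
np.set_printoptions(precision=4,suppress=True)
c,st=pickle.load(open("w4.pkl","rb")); C=cam(c,st); g=cv2.GaussianBlur(cv2.cvtColor(c["pixels"],cv2.COLOR_BGR2GRAY),(3,3),0).astype(int)
for r in (15,75,135,195,240):
    print(r,"L",g[r,64:130:2].tolist()); print("  R",g[r,360:420:2].tolist())
c,st=pickle.load(open("w8.pkl","rb")); C=cam(c,st)
P=np.float32([(486,182),(706,187),(664,416),(486,416)])*.64
w=onplane(C,P,.06); d=w[3]-w[0]+w[2]-w[1]; print("w8",w,w.mean(0),np.degrees(np.arctan2(d[1],d[0])),[np.linalg.norm(w[i]-w[(i+1)%4]) for i in range(4)])
r=onplane(C,np.array([(511,291),(640,294)])*.64,.014);print("rib",r,np.linalg.norm(r[1]-r[0]))
```

```text
15 L [216, 216, 216, 215, 210, 177, 158, 158, 141, 95, 67, 81, 111, 132, 157, 161, 161, 161, 161, 162, 162, 161, 143, 82, 64, 65, 64, 64, 64, 64, 65, 64, 63]
  R [76, 76, 76, 75, 73, 72, 115, 155, 159, 159, 159, 158, 158, 158, 158, 157, 157, 133, 89, 105, 144, 158, 157, 172, 210, 217, 216, 217, 217, 217]
75 L [216, 216, 216, 216, 216, 216, 217, 218, 217, 198, 163, 158, 149, 110, 72, 77, 115, 155, 164, 164, 165, 164, 164, 165, 164, 162, 121, 69, 64, 64, 65, 66, 64]
  R [77, 77, 82, 127, 156, 159, 159, 157, 158, 159, 158, 158, 158, 145, 93, 95, 139, 157, 157, 174, 212, 217, 218, 218, 218, 217, 217, 217, 217, 217]
135 L [117, 118, 134, 191, 216, 217, 217, 217, 217, 217, 217, 218, 217, 212, 179, 158, 156, 126, 80, 74, 124, 159, 162, 163, 163, 163, 163, 164, 164, 153, 96, 66, 66]
  R [92, 104, 105, 105, 105, 105, 106, 105, 105, 102, 82, 72, 91, 104, 105, 119, 149, 154, 154, 155, 155, 154, 154, 154, 154, 153, 153, 153, 154, 153]
195 L [197, 203, 206, 208, 210, 212, 213, 214, 215, 216, 216, 216, 216, 217, 217, 217, 217, 217, 199, 164, 157, 140, 92, 71, 113, 156, 161, 162, 162, 159, 131, 106, 104]
  R [104, 104, 104, 104, 104, 102, 88, 70, 86, 102, 105, 119, 147, 152, 152, 151, 150, 148, 147, 144, 142, 140, 138, 136, 136, 136, 137, 137, 138, 139]
240 L [53, 117, 134, 134, 132, 136, 165, 196, 201, 204, 206, 208, 208, 210, 210, 211, 212, 213, 213, 214, 215, 208, 175, 157, 146, 103, 71, 90, 122, 154, 159, 158, 145]
  R [104, 104, 103, 93, 72, 83, 101, 107, 154, 210, 217, 215, 210, 191, 171, 159, 158, 158, 161, 171, 172, 178, 192, 186, 163, 160, 170, 183, 209, 213]
w8 [[ 0.4646 -0.0607  0.06  ]
 [ 0.4964  0.0942  0.06  ]
 [ 0.6807  0.0619  0.06  ]
 [ 0.6539 -0.0842  0.06  ]] [0.5739 0.0028 0.06  ] -8.485893299961983 [np.float64(0.15821542916731388), np.float64(0.18711106296013616), np.float64(0.14852583007324316), np.float64(0.19076631465237903)]
rib [[ 0.565  -0.0431  0.014 ]
 [ 0.5878  0.0665  0.014 ]] 0.11191707482133502
```

Run:
```python
from h import *
np.set_printoptions(precision=4,suppress=True)
c,st=pickle.load(open("w4.pkl","rb")); C=cam(c,st)
for nm,rows,L,R,z in (("rim",(15,75,135,195,240),(73.5,82.5,92,100.5,108),(406.5,398.5,390.7,382.5,375.8),.06),("ledge",(15,75),(109.3,116),(372,365.5),.054)):
    l=onplane(C,np.c_[L,rows],z); r=onplane(C,np.c_[R,rows],z)
    for e in (l,r):
        f=cv2.fitLine(e[:,:2].astype(np.float32)*1000,cv2.DIST_L2,0,.01,.01).ravel(); print(nm,"yaw",np.degrees(np.arctan(f[1]/f[0])))
    m=(l+r)/2; print("widths",np.linalg.norm(l-r,axis=1),"mids",m[:,:2].tolist())
    a=np.radians(-10.2); n=np.array([-np.sin(a),np.cos(a)]); print(" offset along case y", (m[:,:2]-[.5765,.0045])@n)
```

```text
rim yaw -10.289695
rim yaw -10.54682
widths [0.15   0.1501 0.15   0.1501 0.1494] mids [[0.5030932657154654, 0.017508361156742123], [0.5280821638037847, 0.012912107734034232], [0.5559555839011547, 0.007964067422654555], [0.5871374258027189, 0.0020499660917551663], [0.6131482606037173, -0.0027194732695359214]]
 offset along case y [-0.0002 -0.0003 -0.0002 -0.0005 -0.0006]
ledge yaw -10.954021
ledge yaw -10.675114
widths [0.1228 0.1229] mids [[0.5019178576108503, 0.017838888937151087], [0.5278129220906203, 0.012892189648880194]]
 offset along case y [-0.0001 -0.0004]
```

Call:
apply_moves(series=[{"jaw":1,"linear":[0,0.09,0.004],"roll":0.1},{"jaw":1,"linear":[0,0.18,0.009],"roll":0.233},{"jaw":1,"linear":[0,0.27,0.014],"roll":0.233},{"jaw":1,"linear":[0,0.36,0.019],"roll":0.233},{"jaw":1,"linear":[0,0.45,0.024],"roll":0.233},{"jaw":1,"linear":[0,0.534,0.028],"roll":0.233},{"jaw":1,"linear":[0,0.534,0.028],"roll":0.233},{"jaw":1,"linear":[0,0.534,0.028],"roll":0.233},{"jaw":1,"linear":[0.1,0.534,0.028],"roll":0.233},{"jaw":1,"linear":[0.155,0.534,0.028],"roll":0.233},{"jaw":1,"linear":[0.155,0.534,0.028],"roll":0.233},{"jaw":1,"linear":[0.155,0.534,0.028],"roll":0.233}])

```text
t: 20.27
tool_pos: [0.5785, 0.004, 0.0973]
orientation: [0.145, 1.559, -0.143]
force: [-0.4, 0.3, -0.7]
opening: 0.0156
```

```bash
cat > now.py <<'E'
from plant import *
from h import *
import time
np.set_printoptions(precision=4,suppress=True)
c=read_camera("wrist"); S=[read_state()]
for n in ("scene","side"): k=read_camera(n); pickle.dump(k,open(n+"_now.pkl","wb")); S.append(read_state())
pickle.dump((c,S[0]),open("wnow.pkl","wb"))
for st in S:
    R=Ro.from_rotvec(st["orientation"]).as_matrix()
    print(st["t"],st["tool_pos"],st["force"],st["opening"],"head",np.degrees(np.arctan2(R[1,1],R[0,1])),"tilt",R[:2,0],toolmove(st,[.5771,.0049,.065])/.6)
E
python3 now.py
```

```text
20.325 [0.5792 0.0042 0.0981] [ 0.367   0.1601 -2.0976] 0.0159262932200182 head 79.48927654418385 tilt [0.0089 0.0003] [ 0.0552  0.0004 -0.0041]
20.375 [0.5794 0.0044 0.0984] [ 0.1227 -0.0339 -1.8821] 0.015436935107820458 head 79.5050576197882 tilt [0.0095 0.0004] [ 0.0556 -0.     -0.0044]
20.425 [0.5794 0.0046 0.0984] [-0.2608 -0.5141 -1.5729] 0.015389473326056271 head 79.51762128566925 tilt [0.0096 0.0003] [ 0.0556 -0.0002 -0.0043]
```

Run:
```python
from h import *
np.set_printoptions(precision=4,suppress=True)
c,st=pickle.load(open("wnow.pkl","rb")); C=cam(c,st)
g=cv2.GaussianBlur(cv2.cvtColor(c["pixels"],cv2.COLOR_BGR2GRAY),(3,3),0).astype(int)
for u in (170,250,330): print(u,[(v,int(g[v,u])) for v in range(40,110,2)])
cs=np.radians(-10.4); ex=np.array([np.cos(cs),np.sin(cs)]); ey=np.array([-ex[1],ex[0]])
for y in (-.05,0,.05):
    print("pred px: rim outer/inner near, lid near edge(top)",proj(C,[[*(np.array([.5765,.0045])+ex*a+ey*y),z] for a,z in ((-.096,.06),(-.092,.06),(-.082,.054))]).round(1).tolist(),
     proj(C,[*(st["tool_pos"][:2]+ex*(-.088)+ey*y),st["tool_pos"][2]-.005]).round(1).tolist())
```

```text
170 [(40, 216), (42, 217), (44, 217), (46, 217), (48, 216), (50, 216), (52, 215), (54, 216), (56, 215), (58, 216), (60, 216), (62, 217), (64, 216), (66, 214), (68, 186), (70, 160), (72, 161), (74, 147), (76, 150), (78, 157), (80, 121), (82, 109), (84, 134), (86, 159), (88, 164), (90, 164), (92, 164), (94, 164), (96, 164), (98, 164), (100, 163), (102, 163), (104, 163), (106, 163), (108, 163)]
250 [(40, 218), (42, 217), (44, 216), (46, 216), (48, 216), (50, 217), (52, 218), (54, 217), (56, 217), (58, 216), (60, 215), (62, 216), (64, 213), (66, 161), (68, 101), (70, 149), (72, 158), (74, 143), (76, 142), (78, 163), (80, 136), (82, 107), (84, 102), (86, 104), (88, 105), (90, 105), (92, 105), (94, 104), (96, 105), (98, 105), (100, 105), (102, 105), (104, 105), (106, 105), (108, 105)]
330 [(40, 215), (42, 216), (44, 217), (46, 217), (48, 216), (50, 216), (52, 216), (54, 216), (56, 217), (58, 217), (60, 217), (62, 217), (64, 217), (66, 214), (68, 185), (70, 157), (72, 157), (74, 142), (76, 143), (78, 159), (80, 146), (82, 120), (84, 143), (86, 157), (88, 159), (90, 159), (92, 159), (94, 159), (96, 158), (98, 159), (100, 160), (102, 159), (104, 159), (106, 159), (108, 159)]
pred px: rim outer/inner near, lid near edge(top) [[168.4, 65.0], [169.0, 72.1], [172.6, 89.5]] [[154.3, 83.0]]
pred px: rim outer/inner near, lid near edge(top) [[252.2, 64.9], [252.2, 72.1], [252.2, 89.5]] [[252.9, 83.0]]
pred px: rim outer/inner near, lid near edge(top) [[335.9, 64.9], [335.4, 72.0], [331.7, 89.4]] [[351.3, 82.9]]
```

Call:
apply_moves(series=[{"jaw":1,"linear":[0,0,-0.0035],"roll":0},{"jaw":1,"linear":[0.02,0,-0.0035],"roll":0},{"jaw":1,"linear":[0.035,0,-0.0035],"roll":0},{"jaw":1,"linear":[0.045,0,-0.0035],"roll":0},{"jaw":1,"linear":[0.05,0,-0.0035],"roll":0},{"jaw":1,"linear":[0.053,0,-0.0035],"roll":0},{"jaw":1,"linear":[0.053,0,-0.0035],"roll":0},{"jaw":1,"linear":[0.053,0,-0.0035],"roll":0}])

```text
t: 21.42
tool_pos: [0.5778, 0.005, 0.0669]
orientation: [0.144, 1.556, -0.142]
force: [0.4, -0.0, -2.1]
opening: 0.0155
```

```bash
python3 now.py
```

```text
21.475 [0.5778 0.005  0.0669] [-0.1106  0.0369 -1.4934] 0.015755005209853942 head 79.51686080605003 tilt [0.0102 0.0003] [ 0.0031 -0.0003 -0.0012]
21.525 [0.5778 0.005  0.0668] [ 0.4627 -0.0433 -1.4559] 0.015655960701036767 head 79.52011110082158 tilt [0.0101 0.0003] [ 0.0031 -0.0003 -0.0011]
21.575 [0.5778 0.005  0.0668] [ 0.2529  0.4691 -2.7739] 0.015562449240273887 head 79.51924813083384 tilt [0.0101 0.0003] [ 0.003  -0.0003 -0.0011]
```

Call:
apply_moves(series=[{"jaw":1,"linear":[0.003,0,-0.0005],"roll":0},{"jaw":1,"linear":[0.006,0,-0.0005],"roll":0},{"jaw":1,"linear":[0.006,0,-0.0005],"roll":0}])

```text
t: 21.95
tool_pos: [0.5778, 0.005, 0.0651]
orientation: [0.144, 1.555, -0.142]
force: [-8.3, 0.4, 13.5]
opening: 0.0155
```

Call:
apply_moves(series=[{"jaw":1,"linear":[0.004,0,0],"roll":0},{"jaw":1,"linear":[0.004,0,0],"roll":0},{"jaw":1,"linear":[0.004,0,0],"roll":0}])

```text
t: 22.32
tool_pos: [0.5778, 0.005, 0.0651]
orientation: [0.144, 1.556, -0.142]
force: [-12.0, 0.4, 18.2]
opening: 0.0155
```

```bash
python3 now.py
```

```text
22.375 [0.5778 0.005  0.065 ] [-11.7909   1.1832  19.2058] 0.015531040442351415 head 79.54181684115322 tilt [ 0.0105 -0.0001] [ 0.0001 -0.0004 -0.0011]
22.425 [0.5778 0.005  0.0651] [-11.5583   1.5849  18.8664] 0.015907150833428994 head 79.54168590722418 tilt [ 0.0105 -0.0001] [ 0.0001 -0.0004 -0.0011]
22.475 [0.5779 0.005  0.0651] [-11.8567   0.1054  19.3255] 0.015347273892194167 head 79.54288817636757 tilt [ 0.0107 -0.0001] [ 0.0002 -0.0004 -0.0012]
```

Call:
apply_moves(series=[{"jaw":1,"linear":[-0.004,0,0],"roll":0},{"jaw":0.2,"linear":[-0.004,0,0],"roll":0},{"jaw":0.2,"linear":[-0.004,0,0],"roll":0},{"jaw":0.2,"linear":[-0.004,0,0],"roll":0},{"jaw":0.2,"linear":[-0.004,0,0],"roll":0},{"jaw":0.2,"linear":[-0.08,0,0],"roll":0},{"jaw":0.2,"linear":[-0.16,0,0],"roll":0},{"jaw":0.2,"linear":[-0.25,0,0],"roll":0},{"jaw":0.2,"linear":[-0.25,0,0],"roll":0},{"jaw":0.2,"linear":[-0.25,0,0],"roll":0}])

```text
t: 23.72
tool_pos: [0.5762, 0.005, 0.2148]
orientation: [0.144, 1.555, -0.142]
force: [-0.1, 0.3, -0.9]
opening: 0.0374
```

```bash
python3 now.py
python3 - <<'E'
from h import *
c,st=pickle.load(open("wnow.pkl","rb")); C=cam(c,st)
g=cv2.GaussianBlur(cv2.cvtColor(c["pixels"],cv2.COLOR_BGR2GRAY),(3,3),0).astype(int)
cs=np.radians(-10.4); ex=np.array([np.cos(cs),np.sin(cs)]); ey=np.array([-ex[1],ex[0]])
P=lambda a,b,z: proj(C,[*(np.array([.5778,.0045])+ex*a+ey*b),z])[0].round(1)
print("near rim out/in, lid",P(-.096,0,.06),P(-.092,0,.06),P(-.0875,0,.06)); print("left(-y)",P(-.05,-.076,.06),P(-.05,-.072,.06),P(-.05,-.0675,.06)); print("right",P(-.05,.076,.06),P(-.05,.072,.06),P(-.05,.0675,.06)); print("far",P(.0875,.03,.06),P(.092,.03,.06),P(.096,.03,.06))
u0=int(P(-.096,0,.06)[0]);v0=int(P(-.096,0,.06)[1])
for u in (u0-50,u0+50): print("col",u,[(v,int(g[v,u])) for v in range(v0-10,v0+30)])
v=int(P(-.05,.076,.06)[1]); a=int(P(-.05,-.076,.06)[0]); b=int(P(-.05,.0675,.06)[0])
for vv in (v,v+60): print("row",vv,"L",[(u,int(g[vv,u])) for u in range(a-8,a+26)]); print("R",[(u,int(g[vv,u])) for u in range(b-14,b+22)])
E
```

```text
23.775 [0.5755 0.0051 0.2136] [-0.4778 -1.2424 -0.8258] 0.03700200240004356 head 79.5435152850208 tilt [0.0086 0.    ] [ 0.2477 -0.0002  0.0005]
23.825 [0.5752 0.0051 0.2131] [-0.7873  0.6693  0.0471] 0.03707253159577205 head 79.54093670133895 tilt [0.0075 0.0002] [ 0.2468 -0.0002  0.0013]
23.875 [0.5752 0.0051 0.2129] [-0.7346 -0.7214 -0.0569] 0.03717718820839964 head 79.54226012455501 tilt [0.0072 0.0002] [ 0.2466 -0.0001  0.0015]
near rim out/in, lid [251.9  79. ] [251.9  83.4] [251.9  88.4]
left(-y) [175.4 128.1] [179.5 128.1] [184.  128.1]
right [328.3 128.1] [324.3 128.1] [319.8 128.1]
far [278.4 251.3] [278.3 254.9] [278.2 258. ]
col 201 [(69, 213), (70, 213), (71, 213), (72, 213), (73, 212), (74, 209), (75, 199), (76, 182), (77, 164), (78, 155), (79, 155), (80, 156), (81, 152), (82, 148), (83, 153), (84, 161), (85, 165), (86, 161), (87, 155), (88, 153), (89, 157), (90, 162), (91, 165), (92, 165), (93, 165), (94, 164), (95, 164), (96, 164), (97, 164), (98, 164), (99, 164), (100, 164), (101, 164), (102, 164), (103, 163), (104, 163), (105, 164), (106, 163), (107, 163), (108, 163
[... 1455 characters left out ...]
, 211), (179, 203), (180, 186), (181, 168), (182, 153), (183, 134), (184, 117), (185, 121), (186, 140), (187, 153), (188, 156), (189, 157), (190, 158), (191, 159), (192, 159), (193, 160), (194, 160), (195, 159), (196, 159), (197, 159), (198, 159), (199, 159), (200, 159)]
R [(305, 102), (306, 102), (307, 102), (308, 101), (309, 101), (310, 101), (311, 102), (312, 103), (313, 101), (314, 99), (315, 99), (316, 100), (317, 96), (318, 90), (319, 88), (320, 94), (321, 110), (322, 142), (323, 180), (324, 202), (325, 209), (326, 210), (327, 210), (328, 209), (329, 209), (330, 209), (331, 209), (332, 209), (333, 209), (334, 209), (335, 209), (336, 208), (337, 207), (338, 206), (339, 204), (340, 202)]
```

Call:
apply_moves(force=20, series=[{"jaw":1,"linear":[0.08,0,0.003],"roll":0},{"jaw":1,"linear":[0.14,0,0.003],"roll":0},{"jaw":1,"linear":[0.18,0,0.003],"roll":0},{"jaw":1,"linear":[0.195,0,0.003],"roll":0},{"jaw":1,"linear":[0.201,0,0.003],"roll":0},{"jaw":1,"linear":[0.201,0,0.003],"roll":0},{"jaw":1,"linear":[0.201,0,0.003],"roll":0}])

```text
t: 24.75
tool_pos: [0.5787, 0.0047, 0.0936]
orientation: [0.144, 1.557, -0.142]
force: [0.2, 0.6, 0.1]
opening: 0.0008
```

```bash
python3 -c "
from plant import *
s=read_state();print(s['t'],s['tool_pos'],s['force'],s['opening'])"
```

```text
24.75 [0.57866866 0.00474639 0.09361671] [0.23775939 0.61687787 0.12179858] 0.0008228625019146248
```

Call:
apply_moves(series=[{"jaw":1,"linear":[0.007,0,0],"roll":0},{"jaw":1,"linear":[0.0115,0,0],"roll":0},{"jaw":1,"linear":[0.0125,0,0],"roll":0},{"jaw":1,"linear":[0.0125,0,0],"roll":0}])

```text
t: 25.25
tool_pos: [0.5793, 0.0047, 0.0882]
orientation: [0.144, 1.556, -0.142]
force: [-6.8, -0.2, 14.7]
opening: 0.0003
```

Pressing on the bar top made contact at z = 0.0882 m, where a seated lid puts it at 0.088, with 14.7 N. Holding briefly, then retracting clear.

Call:
apply_moves(series=[{"jaw":1,"linear":[0.001,0,0],"roll":0},{"jaw":1,"linear":[0.001,0,0],"roll":0},{"jaw":1,"linear":[-0.05,0,0],"roll":0},{"jaw":1,"linear":[-0.15,0,0],"roll":0},{"jaw":1,"linear":[-0.3,0,0],"roll":0},{"jaw":1,"linear":[-0.3,0,-0.05],"roll":0},{"jaw":1,"linear":[-0.3,0,-0.05],"roll":0},{"jaw":1,"linear":[-0.3,0,-0.05],"roll":0},{"jaw":1,"linear":[-0.3,0,-0.05],"roll":0}])

```text
t: 26.38
tool_pos: [0.5475, 0.0101, 0.2657]
orientation: [0.144, 1.559, -0.143]
force: [-0.2, -0.7, 0.6]
opening: 0.0002
```

```bash
python3 now.py
python3 - <<'E'
from h import *
np.set_printoptions(precision=4,suppress=True)
c,st=pickle.load(open("wnow.pkl","rb")); C=cam(c,st); cv2.imwrite("pics/final.png",c["pixels"])
g=cv2.GaussianBlur(cv2.cvtColor(c["pixels"],cv2.COLOR_BGR2GRAY),(3,3),0).astype(int)
cs=np.radians(-10.4); ex=np.array([np.cos(cs),np.sin(cs)]); ey=np.array([-ex[1],ex[0]])
P=lambda a,b,z: proj(C,[*(np.array([.5778,.0045])+ex*a+ey*b),z])[0]
for b in (-.05,.05):
  for nm,lo,hi in (("near",-.104,-.076),("far",.076,.104)):
    out=[]
    for a in np.arange(lo,hi,.001):
        u,v=P(a,b,.06)
        if 0<=u<511 and 0<=v<383: out.append((round(a*1000),int(g[int(round(v)),int(round(u))])))
    print(b,nm,out)
for n in ("scene","side"):
    a=pickle.load(open(n+"0.pkl","rb"))["pixels"]; d=cv2.absdiff(a,pickle.load(open(n+"_now.pkl","rb"))["pixels"]).max(2)
    CC=cam(pickle.load(open(n+"0.pkl","rb")))
    for nm,p in dict(kept=(.475,.3205,.045),weight=(.507,.152,.035),stapler=(.613,-.16,.022)).items():
        u,v=proj(CC,p)[0].astype(int); print(n,nm,"changed px",int((d[v-15:v+15,u-15:u+15]>40).sum()))
E
```

```text
26.425 [0.5475 0.0101 0.2659] [ 0.5361  0.7885 -1.0957] 0.0007028309136300042 head 79.53633230011921 tilt [0.0074 0.    ] [0.3351 0.     0.0476]
26.475 [0.5476 0.0101 0.2661] [-0.2966  0.0275  0.3785] 0.0004649286833618279 head 79.53846872862157 tilt [0.0078 0.    ] [ 0.3356 -0.0001  0.0474]
26.525 [0.5477 0.0101 0.2665] [ 0.2122  0.5235 -0.5517] 0.0005011989537551807 head 79.54347250933813 tilt [ 0.0083 -0.    ] [ 0.3361 -0.0001  0.0471]
-0.05 near [(-104, 195), (-103, 180), (-102, 159), (-101, 159), (-100, 141), (-99, 123), (-98, 103), (-97, 99), (-96, 117), (-95, 137), (-94, 143), (-93, 143), (-92, 146), (-91, 151), (-90, 152), (-89, 152), (-88, 147), (-87, 143), (-86, 145), (-85, 150), (-84, 153), (-83, 153), (-82, 153), (-81, 153), (-80, 153), (-79, 153), (-78, 153), (-77, 153)]
-0.05 far [(76, 145), (77, 145), (78, 145), (79, 144), (80, 144), (81, 145), (82, 145), (83, 145), (84, 145), (85, 140), (86, 140), (87, 125), (88, 105), (89, 105), (90, 100), (91, 116), (92, 116), (93, 139), (94, 161), (95, 161), (96, 183), (97, 195), (98, 195), (99, 199), (100, 200), (101, 200), (102, 200), (103, 199)]
0.05 near [(-104, 141), (-103, 140), (-102, 140), (-101, 136), (-100, 136), (-99, 123), (-98, 101), (-97, 85), (-96, 84), (-95, 90), (-94, 92), (-93, 91), (-92, 92), (-91, 94), (-90, 93), (-89, 93), (-88, 91), (-87, 91), (-86, 93), (-85, 94), (-84, 94), (-83, 93), (-82, 94), (-81, 93), (-80, 93), (-79, 94), (-78, 95), (-77, 95)]
0.05 far [(76, 144), (77, 143), (78, 143), (79, 143), (80, 143), (81, 144), (82, 143), (83, 143), (84, 140), (85, 136), (86, 136), (87, 126), (88, 109), (89, 109), (90, 103), (91, 116), (92, 116), (93, 139), (94, 161), (95, 161), (96, 182), (97, 195), (98, 195), (99, 199), (100, 200), (101, 200), (102, 199), (103, 198)]
scene kept changed px 0
scene weight changed px 397
scene stapler changed px 0
side kept changed px 0
side weight changed px 139
side stapler changed px 0
```

Run:
```python
from h import *
for n,(u,v) in (("scene",(189,172)),("side",(222,180))):
    for k in (pickle.load(open(n+"0.pkl","rb")),pickle.load(open(n+"_now.pkl","rb"))):
        h=cv2.cvtColor(k["pixels"],cv2.COLOR_BGR2HSV)[v-30:v+30,u-30:u+30]
        m=((h[...,0]>14)&(h[...,0]<32)&(h[...,1]>75)).astype(np.uint8); M=cv2.moments(m,True); print(n,M["m00"],M["m10"]/max(M["m00"],1),M["m01"]/max(M["m00"],1))
c,st=pickle.load(open("wnow.pkl","rb")); C=cam(c,st); h=cv2.cvtColor(c["pixels"],cv2.COLOR_BGR2HSV); m=((h[...,0]>14)&(h[...,0]<32)&(h[...,1]>75)).astype(np.uint8)
N,_,s,ce=cv2.connectedComponentsWithStats(m)
for i in range(1,N):
    if s[i,4]>150: print(s[i],ce[i],onplane(C,ce[i],.045))
```

```text
scene 241.0 29.937759336099585 29.887966804979254
scene 253.0 29.92885375494071 30.454545454545453
side 104.0 28.701923076923077 27.653846153846153
side 100.0 28.56 28.72
[ 347   88   42   32 1069] [368.1898971  102.84377923] [[0.50413262 0.15711468 0.045     ]]
[244 293   6  63 315] [246.08888889 321.63809524] [[ 0.78513719 -0.04223704  0.045     ]]
[254 292   7  64 335] [257.50746269 322.91343284] [[ 0.79047541 -0.02601427  0.045     ]]
[  18  370  368   14 3140] [240.82484076 378.29076433] [[ 0.89087308 -0.07073     0.045     ]]
```

The check weight has not moved; the pixel change around it was the arm's shadow. Handing in.

```bash
python3 -c "
from plant import *
print(close_job(), read_state()['t'])"
```

```text
the job is handed in; nothing more can be done
the job is handed in; nothing more can be done
```

The job is handed in, at about 26.5 s of the 72 s allowed; `close_job()` gives no verdict. Both rolls from the double spindle stand in the case, the upper one in the far bay and the lower one in the near bay, and the lid is pressed into the mouth.

**Lid:** I pressed it in the grip with about 19 N, then again on top of the bar with about 15 N. The bar top met the fingers at z = 0.0882 m, where a seated lid puts it at 0.088. In the last wrist image the lid was centred along the case's long side to about 1 mm.

**Rolls:** I last saw them upright, one in each bay, before the lid went on; they can't be seen under it.

**Other things on the bench:** the image patches around the single roll and the stapler did not change in either fixed camera. The patch around the check weight did change, but its colour blob moved about 1 pixel or less, so I put that down to shadow.

**Disagreements:**
- **Tilt while pressing:** the tool leaned about 0.01 rad and felt 7–12 N sideways, so the lid may have touched the far wall of the mouth. After the first release it looked about 3 mm off centre.
- **Case position:** estimates of its centre along x differed by up to about 5 mm between views. I used the closest ones.

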